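# Feel the gap of a slip clutch with a taper gauge

### The job

Take the taper gauge, the one with the flat rectangular handle, out of the gauge stand and slide its blade straight down from above into the gap between the two round clutch plates of the open drive, until it drags snugly on both plates; do not force the plates far apart. Finish while holding it: keep the gauge gripped and upright in the gap at that depth and do not let go. Leave the other gauges in the stand and everything else on the bench where it is.

Things in the scene. Friction and masses are not known exactly. Their poses are not given: they have to be found in the camera images.
- gauge_grip (a point): centre of the taper gauge's black rectangular handle, 36 mm wide (x), 16 mm thick (y), 40 mm high (z up); grip it across the 16 mm. The steel blade points down from its underside: 58 mm long, 20 mm wide along x; its tip is 78 mm below this point. The blade is a symmetric wedge: 2 mm thick (along y) at the tip, growing evenly to 8.7 mm at 40 mm above the tip. About 90 g
- gauge_tip (a point): middle of the tip (lower end) of the taper gauge's blade; axes as the gauge's
- stand: grey plastic gauge stand fixed to the table, 200 x 56 x 66 mm, origin at the centre of its underside; three slots 60 mm deep (26 x 13 mm) in a row along its x, 70 mm apart, in each of which a gauge hangs with its handle resting on the top face, 66 mm above the table, blade width along the stand's x (axes parallel to the stand's). Lift a gauge at least 65 mm to clear it
- drive: open drive unit fixed to the table: grey base plate 130 x 360 mm, white motor, two bearing blocks 84 mm high, horizontal shaft along its y at 58 mm above the table. Origin on the table below the clutch
- plate_a: clutch plate fixed on the shaft, a steel disc of 100 mm diameter and 14 mm thickness standing upright, its inner face towards the drive's +y. Axes as the drive's. Plate and shaft together slide along y with light friction (0.4 N, a few mm of end float), so the clutch centres itself on the blade
- plate_a_top (a point): topmost point of plate_a's inner face plane, at rim height, 108 mm above the table; axes as the drive's, y along the shaft. The gap runs from here to plate_b_top, 3.4 to 5.2 mm wide at the start (differs from run to run). The inner edges of both rims are bevelled 3 mm at 45 degrees as a lead-in. In the gap the shaft, 18 mm thick, lies 41 mm below the rims
- plate_b_top (a point): topmost point of plate_b's inner face plane, at rim height; axes as the drive's. The blade goes in midway between the two points, its thickness along the shaft; it starts to drag when its tip is about 11 to 23 mm below the rims, and a downward force of 4 to 8 N is then a snug drag
- plate_b (a joint): the other clutch plate, sprung: the same disc on the motor side (+y) of plate_a, inner face to -y. Value: how far it is pushed away from plate_a from its rest (m), 0 at rest, 0.0025 is already far, 0.003 is forcing it. Its spring presses with 3 N at rest and 2 N more for each mm
- gauge_knob: a gauge with a round knob handle (32 mm diameter, 34 mm high) hanging in the stand; not needed, stays in the stand
- gauge_tee: a gauge with a T-bar handle (46 mm wide, top 100 mm above the table) hanging in the stand; not needed, stays in the stand
- flask_big: round-bottomed glass flask on its black rubber ring, 96 mm diameter, 152 mm high; bystander, origin under its middle
- flask_small: round-bottomed glass flask on its black rubber ring, 72 mm diameter, 128 mm high; bystander, origin under its middle
- jar: amber glass jar with a black cap, 56 mm diameter, 75 mm high; bystander
- screw_dish: small white dish, 70 mm diameter, 22 mm high; bystander
- driver: screwdriver lying on the table, 170 mm long; bystander
- spanner: spanner lying on the table, 160 mm long; bystander
Things that resemble listed ones, but are neither listed nor needed, are in the scene too. What is shaped like the part that bears gauge_grip but green or orange is not meant.

How it is judged:
On the way:
1. the taper gauge is lifted clear of the stand by the gripper (height (world z) of gauge_tip above 0.075 m and contact force between the fingers and gauge above 1 N), for 0.1 s.
At the end, for the whole second after the job is handed in: Blade tip more than 8 mm below the rims, each plate pressed with over 1 N, sprung plate opened less than 2.5 mm, gauge upright within 10 degrees, still, and held by the gripper; other two gauges within 12 mm and all other things within 30 mm of their start (contact force between gauge and plate_a_c0 above 1 N and contact force between gauge and plate_b_c0 above 1 N and value of joint plate_b below 0.0025 m and z of gauge_tip in the frame of plate_a_top below -0.008 m and angle between gauge_tip's own z axis and vertical below 0.17 rad and contact force between the fingers and gauge above 2 N and linear speed of gauge below 0.01 m/s and distance of each of gauge_knob, gauge_tee from where it was at the start of the episode below 0.012 m and distance of each of flask_big, flask_small, jar, screw_dish, driver, spanner from where it was at the start of the episode below 0.03 m); the arm keeps its last pose, push and grip.
It fails at once if the sprung plate is forced open by more than 3 mm (value of joint plate_b above 0.003 m).
It fails at once if another gauge is pulled up or shifted by more than 12 mm, or another thing by more than 30 mm (distance of any of gauge_knob, gauge_tee from where it was at the start of the episode above 0.012 m or distance of any of flask_big, flask_small, jar, screw_dish, driver, spanner from where it was at the start of the episode above 0.03 m).
It also fails if it takes over 38 s, if anything falls off the work surface, if the arm or the gripper's body presses on something with over 40 N, if the wrist force passes 120 N, or if a joint passes its speed limit or range.

### The arm

A 6-joint arm with a two-finger parallel gripper is mounted at the origin on the work surface. World frame = base frame: x ahead of the robot, y to its left, z up, the work surface at z = 0. Lengths are in m, angles in rad, forces in N, time in s.
With the tool pointing down it reaches from about 0.35 to 0.975 m from the base axis. Payload 4.9 kg.
Tool frame: the origin (TCP) lies at the very end of the fingers, on their centre line; the grasp point (between the pads) lies 19 mm behind it; z points along the fingers, y is the direction in which the jaws open and shut (so a half turn about z gives the same grasp; the last joint's range is limited). The gripper opens to 85 mm and grips with 20 to 120 N. Pads are 22 mm wide; open, the fingers measure 114 mm over their backs; the gripper's body (76 mm by 85 mm) begins 54 mm behind the grasp point. The pads swing forward as they close: fully open they stand 13 mm farther back than shut.
Start: joints at [-1.462, 0.053, 1.613, -0, 1.476, -0.119], TCP at [0.141, -0.609, 0.231] pointing down, gripper open.
Joint ranges: [-3.01, 3.01], [-1.01, 2.22], [0.06, 2.58], [-1.02, 4.17], [0.09, 2.62], [-3.14, 3.14]. Speed limits (rad/s): [2.57, 2.57, 3.14, 3.14, 3.14, 3.14].

### API

Orientations are given as a unit quaternion [w, x, y, z].
In Python, from plant import state, eyes, job_done gives the robot as it stands.
- The arm moves only by the tool apply_moves, never from a script. Its argument "commands" is a list of rows, each an object with "linear": the shift along the tool's x, y, z in m, a list of three; "delta_rot": the turn, a rotation vector about the tool's x, y, z in degrees, a list of three; "fingers": the closure in counts, from 0 (fully open) to 255 (shut). In form: [{"linear": [x, y, z], "delta_rot": [wx, wy, wz], "fingers": fingers}, ...]. A call has exactly 8 rows; each row is the pose to reach, as a shift and turn from the pose commanded when the call began, along the tool's axes at that moment; what a row does not reach only later rows make up. A row lasts 1/10 s, in which the tool goes at most 50 mm and 8.59 degrees, less where a joint would pass 70% of its speed; a pose out of reach is approached as far as the arm can. A call with a gripper value outside its range is refused whole. The fingers move at their own pace and stop on an object; the grip force is fixed at half the most. Time passes only in rows, so rows that repeat a pose let the fingers close, or fill a call up. It gives the time, the measured TCP pose, the force and the opening at its end, in the units of the state.
- state(): the state, without advancing time (a new reading comes with each control period).
- eyes.grab_frame(name): name is "scene" or "top" or "wrist"; returns the picture (480x640x3 uint8, red, green, blue); there is no depth.
- eyes.camera_params(name): a dict with "fx", "fy", "cx", "cy" (pixels), "position" and "rotation" of the camera in the world; the wrist camera has in their place "T_tool_cam" (4x4, takes a point from camera to tool coordinates, whose origin is the TCP and whose axes are the flange's). Camera axes: x right, y down, z forward; pixel columns grow to the right and rows downward; lengths in m; the calibration is good to about 2 mm. A picture is of the moment at which its call begins: read the wrist's pose just before it. camera_params takes no time and is no camera call.
- job_done(): hands the job in, once; it reports no verdict.
The state is a dict: "time": time; "joint_pos": joint angles; "joint_vel": joint speeds; "joint_efforts": joint torques, N m; "tool_pos": TCP position; "tool_rot": TCP orientation; "contact_force": force on the tool from outside, world axes, zero at the start; "ft_torque": the same for the moment, N m; "gripper_width": opening from 0.0 (shut) to 1.0 (fully open).
Only numpy, scipy, OpenCV 4.12 (cv2) and the standard library are available. Lean on these libraries where they do the work, as an engineer would, in place of code of your own. Each camera call takes 0.05 s, during which the arm holds its last target.

## Working session

There is one attempt and no reset: what is moved stays moved. The work goes in short steps, Python scripts to look and compute and a tool call to move; the robot and the scene stay as the last step left them, time stands still between calls to the robot, and variables do not carry over. Pictures are saved under pics/ and viewed, and the job is handed in when it is done.

Besides the shell and the picture viewer there is one more tool, called after ">>>" by a JSON object that holds its "method" and its "body". apply_moves: Moves the arm, as the interface text tells. Its arguments: {"type":"object","properties":{"commands":{"type":"array","items":{"type":"object","properties":{"linear":{"type":"array","items":{"type":"number"}},"delta_rot":{"type":"array","items":{"type":"number"}},"fingers":{"type":"number"}}}}},"required":["commands"]}

```bash
mkdir -p pics; ls; python3 - <<'E'
from plant import state, eyes
import cv2
print(state())
for n in ("scene","top","wrist"):
    f=eyes.grab_frame(n); cv2.imwrite(f"pics/{n}0.png",f[:,:,::-1]); print(n,eyes.camera_params(n))
E
```

```text
pics
{'time': 0.0, 'joint_pos': array([-1.46200750e+00,  5.33398162e-02,  1.61433561e+00,  1.23863436e-05,
        1.47596581e+00, -1.19019584e-01]), 'joint_vel': array([ 0.00035788,  0.00021605,  0.00061904,  0.00160465,  0.00064262,
       -0.0006782 ]), 'joint_efforts': array([-5.30965135e-04, -3.93682408e+01, -3.70183682e+01, -3.72014401e-04,
        7.00846067e-03, -2.20288956e-05]), 'tool_pos': array([ 0.14107481, -0.60822251,  0.23004871]), 'tool_rot': array([-1.02424754e-03,  9.93519473e-01,  1.13657417e-01,  1.14042798e-05]), 'contact_force': array([ 0.2740369 , -0.2614874 , -0.54067177]), 'ft_torque': array([ 0.03394138,  0.02145777, -0.01598384]), 'gripper_width': 1.0011653548295167}
scene {'fx': 535.9526817740128, 'fy': 535.9526817740128, 'cx': 313.1346963525963, 'cy': 240.79600088759253, 'position': array([1.13841263, 0.44532387, 0.90446495]), 'rotation': array([-0.16113831,  0.40426188,  0.83598288, -0.33427444])}
top {'fx': 465.5405773762594, 'fy': 465.5405773762594, 'cx': 322.44137312138884, 'cy': 242.46303688421747, 'position': array([ 0.43238886, -0.03897695,  1.15932891]), 'rotation': array([-0.02613226,  0.71498109, -0.69785932,  0.03333938])}
wrist {'fx': 411.3643027070438, 'fy': 411.3643027070438, 'cx': 320.32073171191786, 'cy': 240.2372430275718, 'T_tool_cam': array([[-6.60750163e-04, -9.50586785e-01, -3.10458254e-01,
         7.97579486e-02],
       [ 9.99999668e-01, -7.75845930e-04,  2.47244013e-04,
         1.22213885e-03],
       [-4.75894664e-04, -3.10457987e-01,  9.50586983e-01,
        -1.42068426e-01],
       [ 0.00000000e+00,  0.00000000e+00,  0.00000000e+00,
         1.00000000e+00]])}
```

View pics/scene0.png

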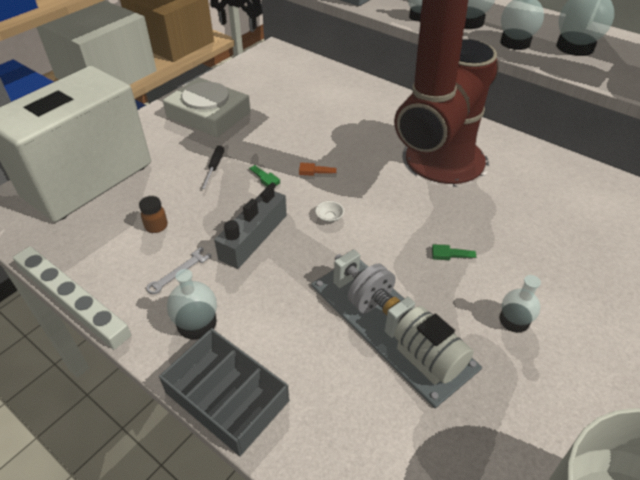

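View pics/top0.png

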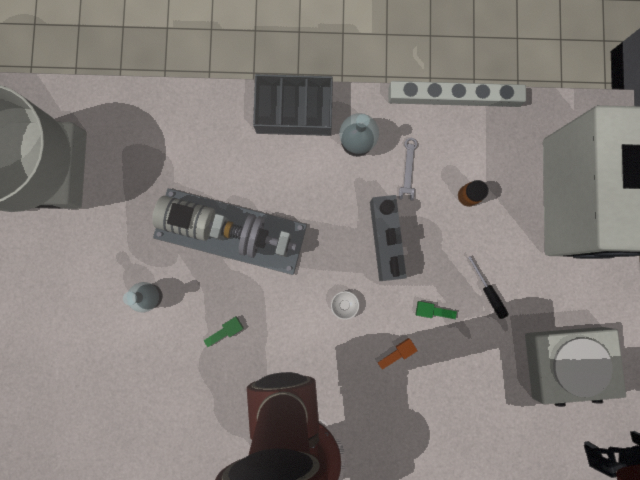

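View pics/wrist0.png

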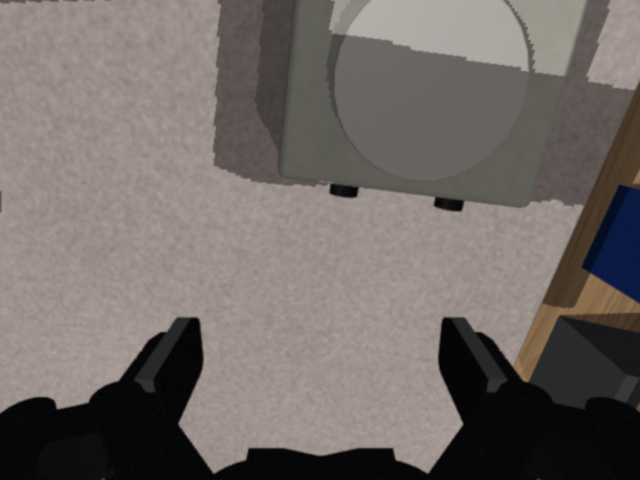

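The top view shows the stand at about (393,237) px. It holds a round knob (388,207), a middle handle (393,236) and another (397,265). The drive is at (235,230), with its plates near (250,235). I'll zoom in to tell the handles apart.

```bash
python3 - <<'E'
import cv2, numpy as np
t=cv2.imread("pics/top0.png"); s=cv2.imread("pics/scene0.png")
def z(im,x,y,w,h,k): return cv2.resize(im[y:y+h,x:x+w],None,fx=k,fy=k,interpolation=cv2.INTER_CUBIC)
a=z(t,360,185,60,100,6); b=z(s,205,180,100,90,5)
c=np.zeros((600,800,3),np.uint8); c[:600,:360]=a[:600]; c[:450,360:800]=b[:450,:440]
cv2.imwrite("pics/z1.png",np.clip(c.astype(float)*1.8,0,255).astype(np.uint8))
cv2.imwrite("pics/z2.png",z(t,220,190,100,85,8)[:600,:800])
E
```

```text
(no output)
```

View pics/z1.png

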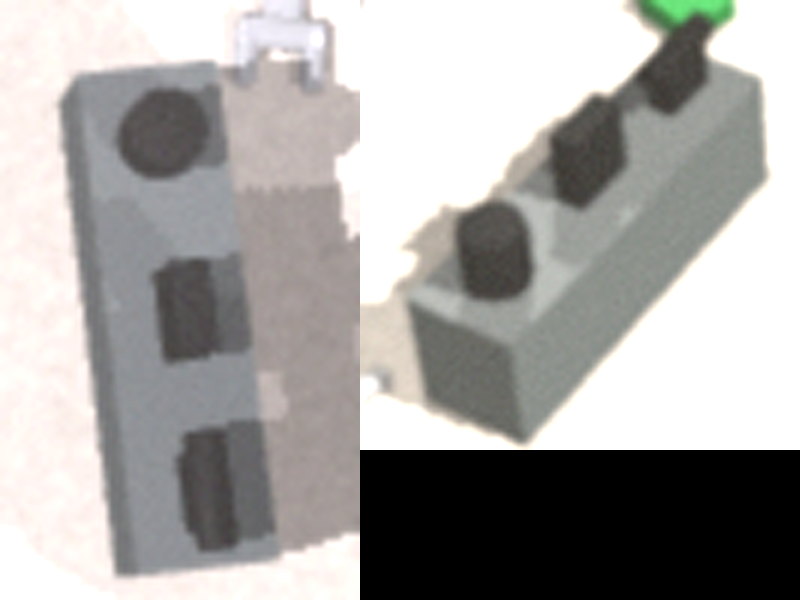

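View pics/z2.png

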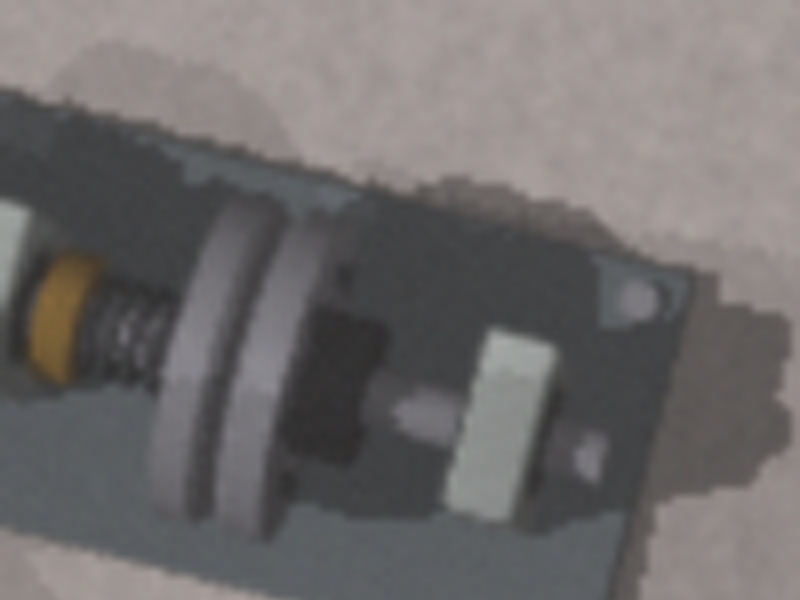

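```bash
cat > h.py <<'E'
import numpy as np, cv2
from scipy.spatial.transform import Rotation as R
from plant import state, eyes
def q2R(q): return R.from_quat([q[1],q[2],q[3],q[0]]).as_matrix()
def cam(n,st=None):
    p=eyes.camera_params(n)
    if n=="wrist":
        T=np.eye(4);T[:3,:3]=q2R(st['tool_rot']);T[:3,3]=st['tool_pos'];W=T@p['T_tool_cam'];Rm,c=W[:3,:3],W[:3,3]
    else: Rm,c=q2R(p['rotation']),np.array(p['position'])
    K=np.array([[p['fx'],0,p['cx']],[0,p['fy'],p['cy']],[0,0,1]])
    return K,Rm,c
def onplane(C,uv,z):
    K,Rm,c=C; d=Rm@np.linalg.solve(K,[uv[0],uv[1],1.]); return c+d*(z-c[2])/d[2]
def proj(C,P):
    K,Rm,c=C; v=K@(Rm.T@(np.asarray(P)-c)); return v[:2]/v[2]
def to_tool(st,P):  # world point -> shift of tool in tool axes
    return q2R(st['tool_rot']).T@(np.asarray(P)-st['tool_pos'])
def ang(d): return np.degrees(np.arctan2(d[1],d[0]))
E
python3 - <<'E'
from h import *
C=cam("top"); st=state()
z=lambda x,y:(360+(x+.5)/6-.5,185+(y+.5)/6-.5)
for p in [(215,62),(280,555),(80,75),(133,575)]: print('stand',onplane(C,z(*p),.066))
for p in [(208,258),(218,355),(182,262),(192,360)]: print('handle',onplane(C,z(*p),.106))
y=lambda a,b:(220+(a+.5)/8-.5,190+(b+.5)/8-.5)
for p in [(220,375),(245,378),(162,375),(290,380)]: print('plates',onplane(C,y(*p),.108))
for p in [(75,255),(35,380),(520,330),(445,505)]: print(onplane(C,y(*p),.084))
r=q2R(st['tool_rot']); print(r)
E
```

```text
stand [ 0.6426227  -0.22009181  0.066     ]
stand [ 0.44806168 -0.24762375  0.066     ]
stand [ 0.63601647 -0.16652965  0.066     ]
stand [ 0.43889413 -0.19015423  0.066     ]
handle [ 0.55943826 -0.21159939  0.106     ]
handle [ 0.52253518 -0.21579508  0.106     ]
handle [ 0.55766034 -0.2017198   0.106     ]
handle [ 0.52039056 -0.20594736  0.106     ]
plates [0.53064695 0.12235413 0.108     ]
plates [0.52996982 0.11525941 0.108     ]
plates [0.53023967 0.13873701 0.108     ]
plates [0.52971732 0.10252321 0.108     ]
[0.56681207 0.1693378  0.084     ]
[0.53010931 0.17940494 0.084     ]
[0.54815686 0.03967101 0.084     ]
[0.49679406 0.05975887 0.084     ]
[[ 9.74160420e-01  2.25857124e-01 -1.90684762e-04]
 [ 2.25857133e-01 -9.74159091e-01  1.61864930e-03]
 [ 1.79826181e-04 -1.61989159e-03 -9.99998672e-01]]
```

>>> {"method": "apply_moves", "body": {"commands": [{"linear":[0.04,-0.025,0],"delta_rot":[0,0,0],"fingers":60},{"linear":[0.08,-0.05,0],"delta_rot":[0,0,1],"fingers":60},{"linear":[0.12,-0.075,0],"delta_rot":[0,0,2],"fingers":60},{"linear":[0.16,-0.1,0],"delta_rot":[0,0,3],"fingers":60},{"linear":[0.2,-0.125,0],"delta_rot":[0,0,4],"fingers":60},{"linear":[0.24,-0.15,0],"delta_rot":[0,0,5],"fingers":60},{"linear":[0.28,-0.175,0],"delta_rot":[0,0,5],"fingers":60},{"linear":[0.32,-0.2,0],"delta_rot":[0,0,5],"fingers":60}]}}

```text
time: 0.95
tool_pos: [0.4086, -0.34, 0.2311]
tool_rot: [-0.0, 0.998, 0.07, -0.0]
contact_force: [0.5, -1.6, -0.4]
gripper_width: 0.767
```

>>> {"method": "apply_moves", "body": {"commands": [{"linear":[0.03,-0.023,0],"delta_rot":[0,0,0],"fingers":60},{"linear":[0.06,-0.046,0],"delta_rot":[0,0,0],"fingers":60},{"linear":[0.09,-0.07,0],"delta_rot":[0,0,0],"fingers":60},{"linear":[0.12,-0.092,0],"delta_rot":[0,0,0],"fingers":60},{"linear":[0.147,-0.113,0],"delta_rot":[0,0,0],"fingers":60},{"linear":[0.147,-0.113,0],"delta_rot":[0,0,0],"fingers":60},{"linear":[0.147,-0.113,0],"delta_rot":[0,0,0],"fingers":60},{"linear":[0.147,-0.113,0],"delta_rot":[0,0,0],"fingers":60}]}}

```text
time: 1.75
tool_pos: [0.5368, -0.2098, 0.231]
tool_rot: [-0.0, 0.998, 0.07, -0.0]
contact_force: [0.4, -0.4, 0.3]
gripper_width: 0.767
```

```bash
python3 - <<'E'
from h import *
import pickle
st=state(); f=eyes.grab_frame("wrist"); pickle.dump((st,f),open("w1.pkl","wb")); print(st['tool_pos'],st['contact_force'])
cv2.imwrite("pics/w1.png",np.clip(f[:,:,::-1]*1.5,0,255).astype(np.uint8))
C=cam("wrist",st); print(proj(C,[.539,-.207,.106]))
E
```

```text
[ 0.5367816  -0.20984204  0.23100084] [ 0.40286263 -0.35830511  0.30832354]
[314.72418448 226.12380037]
```

View pics/w1.png

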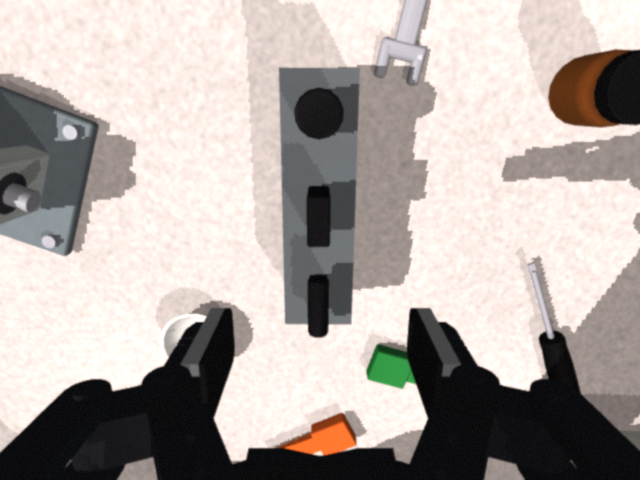

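The wrist view shows the black rectangular handle centred near (319,216), with its sides almost parallel to the image columns. I'll measure it precisely.

```bash
python3 - <<'E'
from h import *
import pickle
st,f=pickle.load(open("w1.pkl","rb")); C=cam("wrist",st)
g=f.max(2); 
print(g[200:236:8,300:340:2])
m=((g<38)).astype(np.uint8); m[:, :290]=0; m[:,350:]=0; m[:170]=0; m[262:]=0
cs,_=cv2.findContours(m,cv2.RETR_EXTERNAL,cv2.CHAIN_APPROX_NONE); c=max(cs,key=cv2.contourArea)
print(cv2.minAreaRect(c),cv2.boundingRect(c))
for x in range(180,256,6): 
    r=np.where(m[x])[0]; print(x,(r.min(),r.max()) if len(r) else None)
# stand top edges
a=[onplane(C,p,.066) for p in [(279,68),(359,68),(286,324),(352,324)]]; print(a, np.mean(a,0)); print(ang(a[0]-a[2]),ang(a[1]-a[3]))
E
```

```text
[[68 68 67 48 17 16 17 17 15 15 18 16 17 15 14 28 46 47 47 47]
 [69 69 68 44 15 18 16 15 16 18 17 15 18 16 15 32 46 47 48 47]
 [70 66 67 45 14 17 17 17 16 16 13 15 16 18 14 32 46 47 46 47]
 [79 81 70 50 18 14 17 17 18 17 16 16 15 18 14 33 46 47 47 44]
 [79 77 79 66 16 12 13 15 17 17 15 16 18 18 16 56 80 79 79 79]]
((318.5, 215.5), (61.0, 23.0), 90.0) (307, 185, 24, 62)
180 None
186 (np.int64(310), np.int64(328))
192 (np.int64(308), np.int64(329))
198 (np.int64(307), np.int64(330))
204 (np.int64(307), np.int64(330))
210 (np.int64(307), np.int64(330))
216 (np.int64(307), np.int64(330))
222 (np.int64(307), np.int64(330))
228 (np.int64(307), np.int64(330))
234 (np.int64(307), np.int64(329))
240 (np.int64(307), np.int64(329))
246 (np.int64(309), np.int64(319))
252 None
[array([ 0.63662343, -0.16835756,  0.066     ]), array([ 0.64428345, -0.22307394,  0.066     ]), array([ 0.43918833, -0.19564738,  0.066     ]), array([ 0.44687119, -0.25064413,  0.066     ])] [ 0.5417416  -0.20943075  0.066     ]
7.869656201453711 7.950387690941955
```

```bash
python3 - <<'E'
from h import *
import pickle
st,f=pickle.load(open("w1.pkl","rb")); C=cam("wrist",st)
u=np.array([np.cos(np.radians(7.9)),np.sin(np.radians(7.9)),0])
for uv in [(318.5,246.7),(307,215),(330.5,215),(318.5,184.7)]:
  for z in (.106,.066):
    p=onplane(C,uv,z); print(uv,z,p,to_tool(st,p))
print(onplane(C,(318.5,246.7),.106)+.018*u, to_tool(st,onplane(C,(318.5,246.7),.106)+.018*u))
E
```

```text
(318.5, 246.7) 0.106 [ 0.52479393 -0.2115428   0.106     ] [-1.20143102e-02  2.32970090e-05  1.25009854e-01]
(318.5, 246.7) 0.066 [ 0.51110927 -0.2132872   0.066     ] [-2.57786700e-02 -1.52306285e-04  1.65020161e-01]
(307, 215) 0.106 [ 0.5459631  -0.20083672  0.106     ] [ 0.01043951 -0.00763042  0.1249936 ]
(307, 215) 0.066 [ 0.53544975 -0.20097727  0.066     ] [ 3.89167313e-05 -8.95261897e-03  1.65001472e-01]
(330.5, 215) 0.106 [ 0.54814209 -0.21641898  0.106     ] [0.01042727 0.00810344 0.12499254]
(330.5, 215) 0.066 [ 0.53795518 -0.21889387  0.066     ] [2.48517065e-05 9.13831094e-03 1.65000250e-01]
(318.5, 184.7) 0.106 [ 0.56727858 -0.20565637  0.106     ] [3.08760867e-02 1.10663284e-04 1.24977805e-01]
(318.5, 184.7) 0.066 [ 0.55995846 -0.20651894  0.066     ] [ 2.35370688e-02 -5.18518080e-05  1.64983310e-01]
[ 0.5426231 -0.2090688  0.106    ] [5.98565454e-03 5.63033378e-05 1.24996404e-01]
```

>>> {"method": "apply_moves", "body": {"commands": [{"linear":[0.006,0,0.04],"delta_rot":[0,0,0],"fingers":60},{"linear":[0.006,0,0.08],"delta_rot":[0,0,0],"fingers":60},{"linear":[0.006,0,0.115],"delta_rot":[0,0,0],"fingers":60},{"linear":[0.006,0,0.145],"delta_rot":[0,0,0],"fingers":80},{"linear":[0.006,0,0.158],"delta_rot":[0,0,0],"fingers":100},{"linear":[0.006,0,0.158],"delta_rot":[0,0,0],"fingers":140},{"linear":[0.006,0,0.158],"delta_rot":[0,0,0],"fingers":255},{"linear":[0.006,0,0.158],"delta_rot":[0,0,0],"fingers":255}]}}

```text
time: 2.6
tool_pos: [0.5447, -0.2094, 0.0758]
tool_rot: [0.001, 0.998, 0.07, 0.002]
contact_force: [-0.4, -0.2, -0.9]
gripper_width: 0.177
```

>>> {"method": "apply_moves", "body": {"commands": [{"linear":[0,0,0],"delta_rot":[0,0,0],"fingers":255},{"linear":[0,0,0],"delta_rot":[0,0,0],"fingers":255},{"linear":[0,0,0],"delta_rot":[0,0,0],"fingers":255},{"linear":[0,0,0],"delta_rot":[0,0,0],"fingers":255},{"linear":[0,0,0],"delta_rot":[0,0,0],"fingers":255},{"linear":[0,0,0],"delta_rot":[0,0,0],"fingers":255},{"linear":[0,0,0],"delta_rot":[0,0,0],"fingers":255},{"linear":[0,0,-0.005],"delta_rot":[0,0,0],"fingers":255}]}}

```text
time: 3.4
tool_pos: [0.5434, -0.2084, 0.0786]
tool_rot: [-0.0, 0.998, 0.07, 0.0]
contact_force: [-0.6, -0.5, -1.0]
gripper_width: 0.175
```

>>> {"method": "apply_moves", "body": {"commands": [{"linear":[0,0,-0.015],"delta_rot":[0,0,0],"fingers":255},{"linear":[0,0,-0.03],"delta_rot":[0,0,0],"fingers":255},{"linear":[0,0,-0.05],"delta_rot":[0,0,0],"fingers":255},{"linear":[0,0,-0.075],"delta_rot":[0,0,0],"fingers":255},{"linear":[0,0,-0.105],"delta_rot":[0,0,0],"fingers":255},{"linear":[0,0,-0.135],"delta_rot":[0,0,0],"fingers":255},{"linear":[0,0,-0.15],"delta_rot":[0,0,0],"fingers":255},{"linear":[0,0,-0.15],"delta_rot":[0,0,0],"fingers":255}]}}

```text
time: 4.2
tool_pos: [0.5449, -0.2092, 0.2324]
tool_rot: [0.002, 0.998, 0.07, 0.003]
contact_force: [0.3, 0.4, -0.1]
gripper_width: 0.178
```

```bash
python3 - <<'E'
from h import *
import pickle
st=state(); f=eyes.grab_frame("wrist"); g=eyes.grab_frame("scene"); pickle.dump((st,f,g),open("w2.pkl","wb")); print(st['tool_pos'],st['contact_force'],st['gripper_width'])
o=np.hstack([cv2.resize(f,(400,300)),cv2.resize(g,(400,300))])
z=cv2.resize(g[120:300,180:340],(400,300*450//300*1))
cv2.imwrite("pics/w2.png",np.clip(f[:,:,::-1]*1.5,0,255).astype(np.uint8)); cv2.imwrite("pics/s2.png",z[:,:,::-1])
E
```

```text
[ 0.54486391 -0.20915562  0.23236162] [ 0.27580121  0.37997524 -0.13960315] 0.17847618343344562
```

View pics/w2.png

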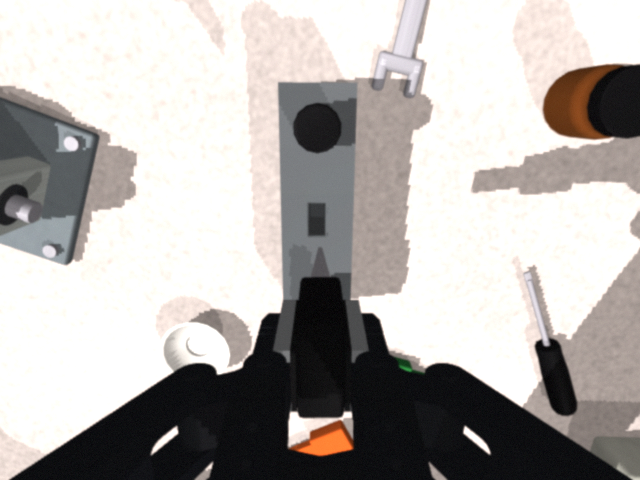

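View pics/s2.png

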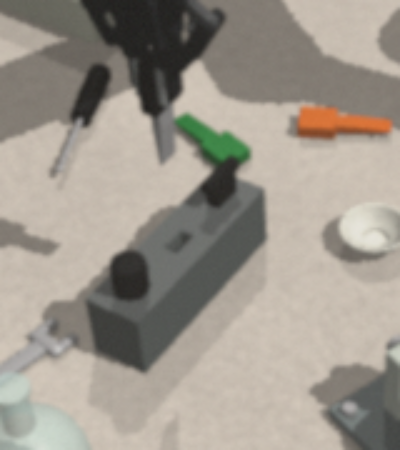

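```bash
python3 - <<'E'
from h import *
import pickle
st,f,g=pickle.load(open("w2.pkl","rb")); C=cam("wrist",st); r=q2R(st['tool_rot']); print(r)
for z in (.0655,.0255,.0075):
  for x in (-.01,.01): print(z,x,proj(C,st['tool_pos']+r@np.array([x,0,z])))
cv2.imwrite("pics/w2z.png",np.clip(cv2.resize(f[190:430,240:400,::-1],None,fx=2.5,fy=2.5)*2.,0,255).astype(np.uint8))
a=np.radians(-14); ux=np.array([np.cos(a),np.sin(a),0])
T=np.array([.53,.12,.2])-.05*ux; print(T,to_tool(st,T))
E
```

```text
[[ 0.99011346  0.14014512  0.00588969]
 [ 0.1401651  -0.99012321 -0.00312679]
 [ 0.00539332  0.0039214  -0.99997777]]
0.0655 -0.01 [318.04793522 278.58299935]
0.0655 0.01 [317.95868882 243.95839196]
0.0255 -0.01 [317.63174602 313.65986724]
0.0255 0.01 [317.5094712  272.96375954]
0.0075 -0.01 [317.38374642 334.56153625]
0.0075 0.01 [317.23930773 290.40784483]
[0.48148521 0.13209609 0.2       ] [-0.01509506 -0.34689036  0.03092059]
```

View pics/w2z.png

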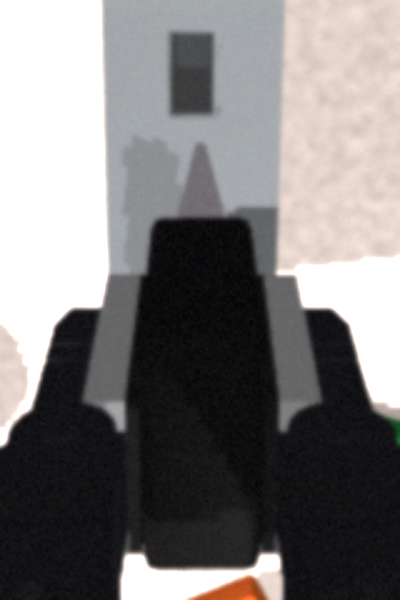

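>>> {"method": "apply_moves", "body": {"commands": [{"linear":[-0.003,-0.045,0],"delta_rot":[0,0,3],"fingers":255},{"linear":[-0.006,-0.09,0],"delta_rot":[0,0,6],"fingers":255},{"linear":[-0.008,-0.135,0],"delta_rot":[0,0,9],"fingers":255},{"linear":[-0.01,-0.18,0],"delta_rot":[0,0,12],"fingers":255},{"linear":[-0.012,-0.225,0],"delta_rot":[0,0,15],"fingers":255},{"linear":[-0.014,-0.265,0.01],"delta_rot":[0,0,18],"fingers":255},{"linear":[-0.015,-0.305,0.02],"delta_rot":[0,0,20],"fingers":255},{"linear":[-0.015,-0.347,0.025],"delta_rot":[0,0,22],"fingers":255}]}}

```text
time: 5.1
tool_pos: [0.4775, 0.1343, 0.1997]
tool_rot: [0.001, 0.992, -0.122, -0.003]
contact_force: [1.3, -0.4, -2.0]
gripper_width: 0.178
```

>>> {"method": "apply_moves", "body": {"commands": [{"linear":[0,0,0],"delta_rot":[0,0,0],"fingers":255},{"linear":[0,0,0],"delta_rot":[0,0,0],"fingers":255},{"linear":[0,0,0],"delta_rot":[0,0,0],"fingers":255},{"linear":[0,0,0],"delta_rot":[0,0,0],"fingers":255},{"linear":[0,0,0],"delta_rot":[0,0,0],"fingers":255},{"linear":[0,0,0],"delta_rot":[0,0,0],"fingers":255},{"linear":[0,0,0],"delta_rot":[0,0,0],"fingers":255},{"linear":[0,0,0],"delta_rot":[0,0,0],"fingers":255}]}}

```text
time: 5.9
tool_pos: [0.48, 0.1328, 0.2034]
tool_rot: [-0.0, 0.993, -0.122, 0.0]
contact_force: [-0.5, 0.3, -0.6]
gripper_width: 0.18
```

```bash
python3 - <<'E'
from h import *
import pickle
st=state(); f=eyes.grab_frame("wrist"); pickle.dump((st,f),open("w3.pkl","wb")); print(st['tool_pos'],st['contact_force'],st['gripper_width']); r=q2R(st['tool_rot']); print(r)
C=cam("wrist",st); print(proj(C,st['tool_pos']+r@np.array([.01,0,.0655])))
cv2.imwrite("pics/w3.png",np.clip(f[:,:,::-1]*1.5,0,255).astype(np.uint8))
cv2.imwrite("pics/w3z.png",np.clip(cv2.resize(f[60:360,220:460,::-1],None,fx=2,fy=2,interpolation=2)*1.8,0,255).astype(np.uint8))
E
```

```text
[0.48002104 0.13281383 0.20339785] [-0.54262388  0.25877694 -0.55233198] 0.17957803461614222
[[ 9.70405959e-01 -2.41479292e-01  1.64758074e-04]
 [-2.41479294e-01 -9.70405972e-01 -8.29634359e-06]
 [ 1.61885614e-04 -3.17348420e-05 -9.99999986e-01]]
[318.31301665 244.80479415]
```

View pics/w3.png

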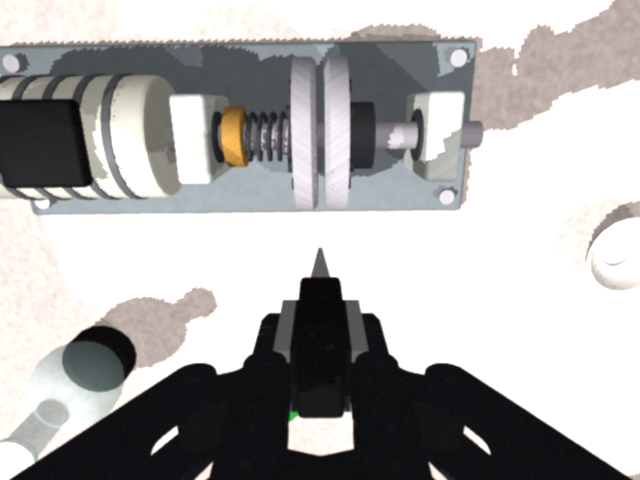

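View pics/w3z.png

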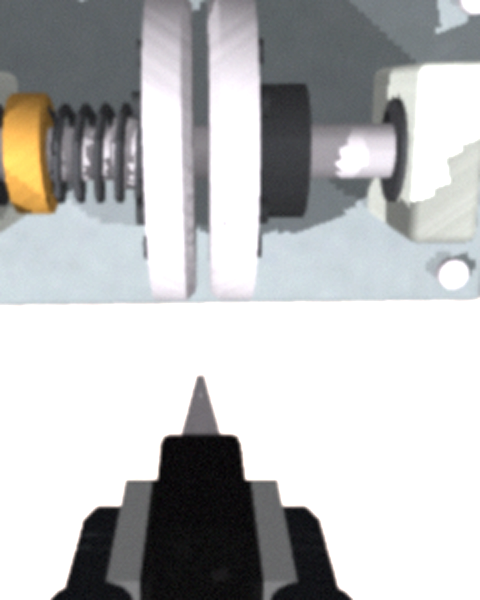

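The gap between the plates is near column 320.5 for rows 60–200. The blade tip is at about (320,248). They're nearly in line already, so next I'll take sub-pixel profiles.

```bash
python3 - <<'E'
from h import *
import pickle
st,f=pickle.load(open("w3.pkl","rb")); C=cam("wrist",st)
g=f.mean(2)
for r in (64,80,100,115,140,160,180,195): print(r,g[r-1:r+2,308:336].mean(0).astype(int))
for r in (249,252,258,264,270): print(r,g[r,308:332].astype(int))
for uv in [(320.5,100),(320.5,125),(320.5,160)]: print(to_tool(st,onplane(C,uv,.108)))
for c in (290.5,350):print(c, [ (c,r) for r in ()])
# base edges angle
for x in (80,150,220,270,380,440): 
    col=g[190:230,x]; print(x,190+np.argmax(np.diff(col)),end=' ')
p=lambda uv:onplane(C,uv,.012)
print(ang(p((80,213))-p((440,210))))
E
```

```text
64 [ 76  77  77  75  73  71  68  72  82  84  83  77  60  54  55  61  71  78
  95 104 102  96  89  86  84  84  83  83]
80 [104 100  91  82  81  81  79  72  59  55  55  55  55  54  56  69  95 116
 121 120 119 116 113 112 113 114 114 115]
100 [134 128 111  95  89  89  86  78  61  55  54  55  54  55  54  62  90 127
 137 137 137 138 140 140 140 140 140 140]
115 [152 147 131 107  97  94  93  84  64  56  55  55  55  54  54  61  93 134
 146 147 148 149 156 160 159 159 158 157]
140 [161 158 145 115 103 101 100  97  83  71  69  69  69  68  68  72  96 136
 153 153 153 154 156 161 162 162 164 164]
160 [160 160 152 131 111 103  98  95  84  62  53  54  53  54  53  59  86 127
 149 153 153 154 158 163 164 165 166 166]
180 [166 166 162 149 117 102 100  97  87  83 106 120 122 123 122 119 117 132
 146 151 153 155 159 163 164 166 165 166]
195 [154 153 152 144 121 101  94  92  89  92 108 118 120 120 120 120 121 126
 135 140 143 144 148 149 149 150 150 151]
249 [199 201 203 203 202 201 201 200 196 169 102  67  65  82 129 178 190 190
 191 193 194 197 199 201]
252 [196 196 196 195 199 199 200 198 175 116  72  63  63  66  88 139 184 193
 195 196 199 200 200 200]
258 [192 191 193 196 195 194 181 141  88  62  63  66  72  66  63  69 102 155
 188 193 192 191 193 191]
264 [200 200 200 198 193 164 101  67  64  63  63  63  62  61  63  62  64  75
 121 172 188 188 186 185]
270 [198 195 190 174 124  78  63  63  62  63  63  62  64  63  63  62  62  62
  65  87 137 179 193 197]
[0.08340903 0.00123545 0.09541131]
[0.07024225 0.00122854 0.09540918]
[0.05098438 0.00121843 0.09540606]
290.5 []
350 []
80 214 150 213 220 212 270 212 380 211 440 210 76.47025914489677
```

```bash
python3 - <<'E'
from h import *
import pickle
st,f=pickle.load(open("w3.pkl","rb")); C=cam("wrist",st)
t=lambda uv,z:to_tool(st,onplane(C,uv,z)).round(4)
print(t((320,134),.067),t((320,57),.058),t((320,211),.058),t((320,43),.01),t((320,212),.01))
# bevel/faces midpoints per row
for r,l,rr in [(100,311,329.5),(160,311.5,329.0)]: print(t(((l+rr)/2,r),.1))
print(proj(C,st['tool_pos']+q2R(st['tool_rot'])@np.array([.051,.0012,.0954])))
E
```

```text
[0.0628 0.0009 0.1364] [0.1102 0.001  0.1454] [0.0086 0.0009 0.1454] [0.1247 0.001  0.1934] [-0.0043  0.0009  0.1934]
[0.0835 0.0011 0.1034]
[0.05   0.0011 0.1034]
[320.46771524 159.97367877]
```

>>> {"method": "apply_moves", "body": {"commands": [{"linear":[0.02,0,0],"delta_rot":[0,0,-0.4],"fingers":255},{"linear":[0.04,0,0],"delta_rot":[0,0,-0.4],"fingers":255},{"linear":[0.06,0,0.005],"delta_rot":[0,0,-0.4],"fingers":255},{"linear":[0.06,0,0.015],"delta_rot":[0,0,-0.4],"fingers":255},{"linear":[0.06,0,0.022],"delta_rot":[0,0,-0.4],"fingers":255},{"linear":[0.06,0,0.022],"delta_rot":[0,0,-0.4],"fingers":255},{"linear":[0.06,0,0.022],"delta_rot":[0,0,-0.4],"fingers":255},{"linear":[0.06,0,0.022],"delta_rot":[0,0,-0.4],"fingers":255}]}}

```text
time: 6.75
tool_pos: [0.5379, 0.1188, 0.1817]
tool_rot: [-0.0, 0.993, -0.118, 0.0]
contact_force: [0.3, -0.3, -0.7]
gripper_width: 0.173
```

```bash
python3 - <<'E'
from h import *
import pickle
st=state(); f=eyes.grab_frame("wrist"); s=eyes.grab_frame("scene"); pickle.dump((st,f,s),open("w4.pkl","wb")); print(st['time'],st['tool_pos'],st['contact_force'],st['gripper_width']); r=q2R(st['tool_rot']); print(r)
cv2.imwrite("pics/w4z.png",np.clip(cv2.resize(f[120:320,220:420,::-1],None,fx=3,fy=3,interpolation=2)*1.8,0,255).astype(np.uint8))
cv2.imwrite("pics/s4z.png",np.clip(cv2.resize(s[200:350,300:450,::-1],None,fx=4,fy=4,interpolation=2)*1.3,0,255).astype(np.uint8))
g=f.mean(2)
for r in (170,190,210,220,230): print(r,g[r-1:r+2,306:336].mean(0).astype(int))
for r in (240,244,248,252,256,262,268): print(r,g[r,306:336].astype(int))
E
```

```text
6.75 [0.53791488 0.11884291 0.18174725] [ 0.29442951 -0.2854143  -0.74343049] 0.17314185697216894
[[ 9.72271455e-01 -2.33854208e-01  6.52819414e-04]
 [-2.33854331e-01 -9.72271638e-01  1.16745498e-04]
 [ 6.07416375e-04 -2.66172962e-04 -9.99999780e-01]]
170 [ 87  87  87  87  87  87  87  86  82  78  71  65  61  62  61  63  63  62
  65  73  85 103 117 119 111 101  97  95  95  94]
190 [123 121 119 118 114 105  95  91  92  92  84  69  62  63  63  63  62  63
  73 101 131 138 136 135 132 128 126 127 127 127]
210 [153 152 151 148 141 123 106 101 100  99  90  70  61  61  62  62  62  63
  70 100 143 152 154 153 154 157 159 160 159 159]
220 [163 162 161 159 150 129 110 104 104 103  93  78  78  80  79  80  80  80
  83 109 150 161 160 160 162 166 171 172 171 171]
230 [169 174 173 172 164 141 120 113 111 110 100  83  85  86  87  85  87  87
  88 115 156 168 167 167 168 173 177 178 177 178]
240 [160 160 156 156 149 128 104 105 111 113 102  77  72  72  72  72  72  72
  79 113 159 170 166 149 108 102 112 113 116 116]
244 [157 157 159 157 152 134 113 110 114 112 100  74  63  62  61  64  62  63
  72 109 156 170 169 151 112 105 112 113 113 113]
248 [156 156 156 156 151 135 119 115 114 114 103  82  72  69  70  71  66  64
  70 108 152 146 103  86  90 101 112 114 116 114]
252 [159 158 155 155 147 129 109 112 115 115 105  84  74  71  72  72  72  75
  81 114 159 159 126  94  91 102 108 109 109 111]
256 [157 156 157 157 150 131 105  99 105  99  80  74  71  73  74  72  72  78
  86 112 157 169 151 106  90 100 111 113 116 116]
262 [160 161 161 160 155 137 110 100  89  78  73  72  73  71  71  72  72  73
  76  99 141 168 169 151 111 100 109 112 112 114]
268 [158 158 159 158 156 141 101  78  73  73  72  73  73  73  71  73  72  72
  73  72  79 103 127 105  92 101 112 116 125 138]
```

View pics/w4z.png

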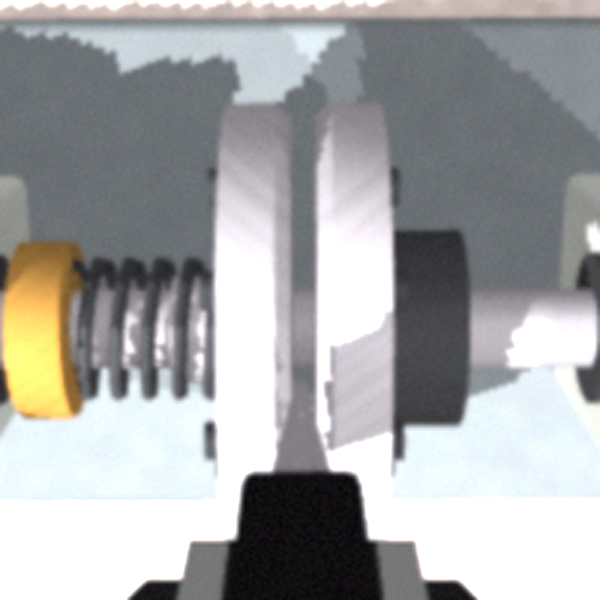

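View pics/s4z.png

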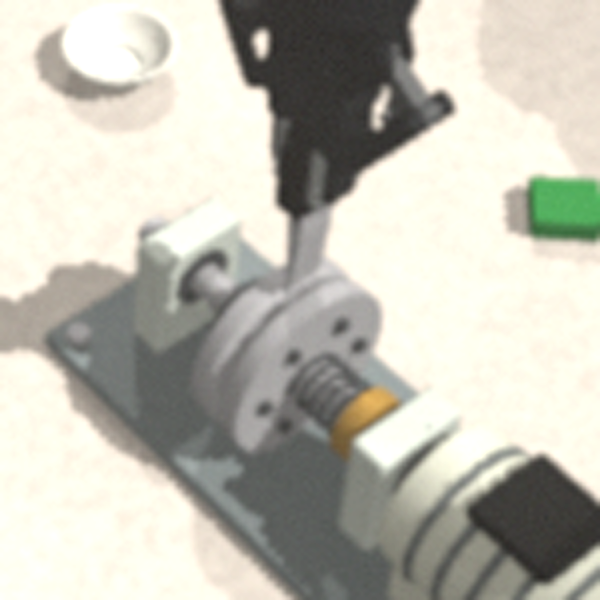

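The gap centre is at column 321.0 and the blade at about 319.6, so I need roughly +0.7 mm in tool y. I'll correct that and go down until the tip is about 10 mm below the rims.

>>> {"method": "apply_moves", "body": {"commands": [{"linear":[0,0.0007,0],"delta_rot":[0,0,0],"fingers":255},{"linear":[0,0.0007,0.003],"delta_rot":[0,0,0],"fingers":255},{"linear":[0,0.0007,0.006],"delta_rot":[0,0,0],"fingers":255},{"linear":[0,0.0007,0.01],"delta_rot":[0,0,0],"fingers":255},{"linear":[0,0.0007,0.014],"delta_rot":[0,0,0],"fingers":255},{"linear":[0,0.0007,0.018],"delta_rot":[0,0,0],"fingers":255},{"linear":[0,0.0007,0.018],"delta_rot":[0,0,0],"fingers":255},{"linear":[0,0.0007,0.018],"delta_rot":[0,0,0],"fingers":255}]}}

```text
time: 7.65
tool_pos: [0.5379, 0.1179, 0.1631]
tool_rot: [0.0, 0.993, -0.118, -0.0]
contact_force: [1.1, -0.2, -0.6]
gripper_width: 0.178
```

```bash
python3 - <<'E'
from h import *
st=state(); f=eyes.grab_frame("wrist"); s=eyes.grab_frame("scene"); print(st['time'],st['tool_pos'],st['contact_force'],st['ft_torque'],st['gripper_width'])
a=cv2.resize(f[170:320,250:390,::-1],(400,428),interpolation=2); b=cv2.resize(s[220:327,320:420,::-1],(400,428),interpolation=2)
cv2.imwrite("pics/w5.png",np.clip(np.hstack([a,b])*1.6,0,255).astype(np.uint8))
g=f.mean(2)
for r in (210,230,262,268,272): print(r,g[r-1:r+2,306:336].mean(0).astype(int))
E
```

```text
7.65 [0.53788316 0.11789134 0.16305778] [ 1.11888781 -0.22943409 -0.57752442] [-0.01917819 -0.01476592  0.01938463] 0.17785064997064087
210 [142 140 130 110 103 103 102 100  89  72  64  64  65  63  63  64  68  95
 135 152 155 154 153 152 150 151 152 152 152 152]
230 [166 163 149 120 109 108 108 104  95  79  83  85  86  85  85  85  87  94
 122 158 166 166 165 167 173 177 177 178 178 178]
262 [161 158 145 111  94  93  92  89  83  77  76  75  75  74  75  75  75  75
  75  77  81  85  88  94 105 114 116 116 116 115]
268 [163 160 148 118  97  90  82  77  76  76  74  75  75  75  76  75  75  75
  75  76  76  78  84  91 103 113 116 117 118 118]
272 [160 160 146 118  96  87  79  76  75  74  74  75  75  75  75  75  76  74
  73  74  76  76  81  91 105 115 116 116 116 115]
```

View pics/w5.png

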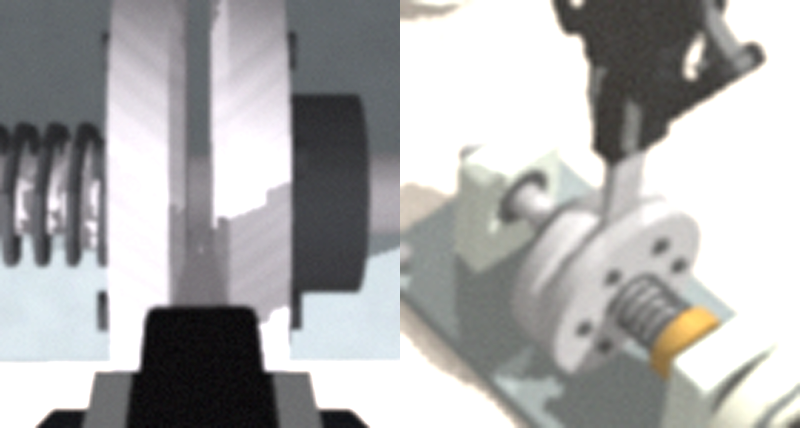

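The blade is in the gap, centred, with no contact force. I'll lower it slowly and watch the force.

>>> {"method": "apply_moves", "body": {"commands": [{"linear":[0,0,0.001],"delta_rot":[0,0,0],"fingers":255},{"linear":[0,0,0.002],"delta_rot":[0,0,0],"fingers":255},{"linear":[0,0,0.003],"delta_rot":[0,0,0],"fingers":255},{"linear":[0,0,0.004],"delta_rot":[0,0,0],"fingers":255},{"linear":[0,0,0.005],"delta_rot":[0,0,0],"fingers":255},{"linear":[0,0,0.006],"delta_rot":[0,0,0],"fingers":255},{"linear":[0,0,0.006],"delta_rot":[0,0,0],"fingers":255},{"linear":[0,0,0.006],"delta_rot":[0,0,0],"fingers":255}]}}

```text
time: 8.55
tool_pos: [0.538, 0.1179, 0.1573]
tool_rot: [-0.0, 0.993, -0.118, -0.0]
contact_force: [-1.0, -0.1, -0.7]
gripper_width: 0.177
```

>>> {"method": "apply_moves", "body": {"commands": [{"linear":[0,0,0.0005],"delta_rot":[0,0,0],"fingers":255},{"linear":[0,0,0.001],"delta_rot":[0,0,0],"fingers":255},{"linear":[0,0,0.0015],"delta_rot":[0,0,0],"fingers":255},{"linear":[0,0,0.002],"delta_rot":[0,0,0],"fingers":255},{"linear":[0,0,0.0025],"delta_rot":[0,0,0],"fingers":255},{"linear":[0,0,0.003],"delta_rot":[0,0,0],"fingers":255},{"linear":[0,0,0.003],"delta_rot":[0,0,0],"fingers":255},{"linear":[0,0,0.003],"delta_rot":[0,0,0],"fingers":255}]}}

```text
time: 9.35
tool_pos: [0.5379, 0.1179, 0.1542]
tool_rot: [-0.0, 0.993, -0.118, -0.0]
contact_force: [-0.1, -0.2, -0.7]
gripper_width: 0.176
```

>>> {"method": "apply_moves", "body": {"commands": [{"linear":[0,0,0.0005],"delta_rot":[0,0,0],"fingers":255},{"linear":[0,0,0.001],"delta_rot":[0,0,0],"fingers":255},{"linear":[0,0,0.0015],"delta_rot":[0,0,0],"fingers":255},{"linear":[0,0,0.002],"delta_rot":[0,0,0],"fingers":255},{"linear":[0,0,0.002],"delta_rot":[0,0,0],"fingers":255},{"linear":[0,0,0.002],"delta_rot":[0,0,0],"fingers":255},{"linear":[0,0,0.002],"delta_rot":[0,0,0],"fingers":255},{"linear":[0,0,0.002],"delta_rot":[0,0,0],"fingers":255}]}}

```text
time: 10.15
tool_pos: [0.5381, 0.1179, 0.1524]
tool_rot: [-0.0, 0.993, -0.118, 0.0]
contact_force: [0.5, -0.1, 1.0]
gripper_width: 0.18
```

>>> {"method": "apply_moves", "body": {"commands": [{"linear":[0,0,0.0005],"delta_rot":[0,0,0],"fingers":255},{"linear":[0,0,0.001],"delta_rot":[0,0,0],"fingers":255},{"linear":[0,0,0.0015],"delta_rot":[0,0,0],"fingers":255},{"linear":[0,0,0.002],"delta_rot":[0,0,0],"fingers":255},{"linear":[0,0,0.002],"delta_rot":[0,0,0],"fingers":255},{"linear":[0,0,0.002],"delta_rot":[0,0,0],"fingers":255},{"linear":[0,0,0.002],"delta_rot":[0,0,0],"fingers":255},{"linear":[0,0,0.002],"delta_rot":[0,0,0],"fingers":255}]}}

```text
time: 10.95
tool_pos: [0.5382, 0.1179, 0.1505]
tool_rot: [-0.0, 0.993, -0.118, 0.0]
contact_force: [-0.3, 0.3, 3.3]
gripper_width: 0.177
```

>>> {"method": "apply_moves", "body": {"commands": [{"linear":[0,0,0.0005],"delta_rot":[0,0,0],"fingers":255},{"linear":[0,0,0.001],"delta_rot":[0,0,0],"fingers":255},{"linear":[0,0,0.0015],"delta_rot":[0,0,0],"fingers":255},{"linear":[0,0,0.0015],"delta_rot":[0,0,0],"fingers":255},{"linear":[0,0,0.0015],"delta_rot":[0,0,0],"fingers":255},{"linear":[0,0,0.0015],"delta_rot":[0,0,0],"fingers":255},{"linear":[0,0,0.0015],"delta_rot":[0,0,0],"fingers":255},{"linear":[0,0,0.0015],"delta_rot":[0,0,0],"fingers":255}]}}

```text
time: 11.75
tool_pos: [0.538, 0.1179, 0.1487]
tool_rot: [0.0, 0.993, -0.118, -0.0]
contact_force: [0.9, 0.4, 2.4]
gripper_width: 0.178
```

```bash
python3 - <<'E'
from h import *
F=[]
for i in range(3):
    f=eyes.grab_frame("wrist" if i<2 else "scene"); st=state(); F.append(f); print(st['time'],st['tool_pos'],st['contact_force'],st['ft_torque'],st['gripper_width'])
f,s=F[1],F[2]
a=cv2.resize(f[170:320,250:390,::-1],(400,428),interpolation=2); b=cv2.resize(s[220:327,320:420,::-1],(400,428),interpolation=2)
cv2.imwrite("pics/w6.png",np.clip(np.hstack([a,b])*1.6,0,255).astype(np.uint8)); cv2.imwrite("pics/s6.png",s[:,:,::-1])
g=f.mean(2)
for r in (210,230,262): print(r,g[r-1:r+2,306:336].mean(0).astype(int))
E
```

```text
11.8 [0.53798538 0.11789822 0.14875981] [0.95187632 0.74477152 1.81828499] [ 0.05270929 -0.14535966 -0.04680923] 0.17708479817339604
11.85 [0.53794946 0.11790699 0.14872694] [-0.40563873  0.19912517  1.58680174] [ 0.03995085 -0.12588038  0.0262248 ] 0.1760178276377574
11.9 [0.53798159 0.11791991 0.14876226] [1.06632038 0.44425028 2.61424593] [ 0.07403406 -0.17927741  0.002968  ] 0.1731108881262721
210 [141 136 121 109 106 104 103 101  91  74  67  68  67  68  67  68  67  67
  74 102 142 152 154 154 154 153 152 152 151 152]
230 [166 158 137 117 111 111 108 105  94  75  70  70  70  71  70  71  72  71
  77 110 155 167 167 167 166 168 173 176 176 176]
262 [165 156 132 103  94  94  94  93  86  80  78  78  77  78  79  77  78  78
  78  81  87  90  89  90  91  96 108 118 121 122]
```

View pics/w6.png

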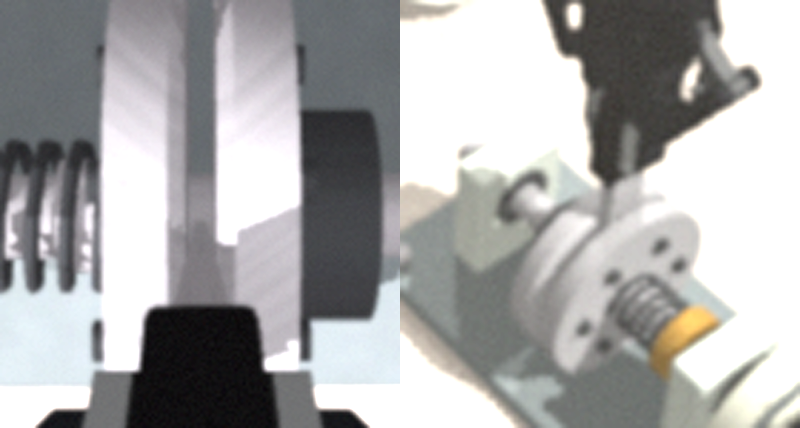

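View pics/s6.png

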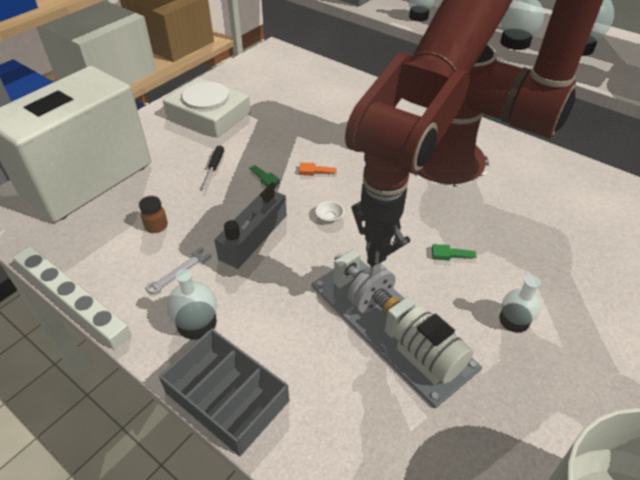

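Force while sliding was about 4 N net, and the plates have opened only slightly. I'll go 2 mm further to get the drag into the 4–8 N range.

>>> {"method": "apply_moves", "body": {"commands": [{"linear":[0,0,0.0003],"delta_rot":[0,0,0],"fingers":255},{"linear":[0,0,0.0006],"delta_rot":[0,0,0],"fingers":255},{"linear":[0,0,0.0009],"delta_rot":[0,0,0],"fingers":255},{"linear":[0,0,0.0012],"delta_rot":[0,0,0],"fingers":255},{"linear":[0,0,0.0015],"delta_rot":[0,0,0],"fingers":255},{"linear":[0,0,0.0018],"delta_rot":[0,0,0],"fingers":255},{"linear":[0,0,0.002],"delta_rot":[0,0,0],"fingers":255},{"linear":[0,0,0.0022],"delta_rot":[0,0,0],"fingers":255}]}}

```text
time: 12.7
tool_pos: [0.538, 0.1179, 0.1467]
tool_rot: [-0.0, 0.993, -0.118, 0.0]
contact_force: [-0.3, 1.4, 4.5]
gripper_width: 0.177
```

>>> {"method": "apply_moves", "body": {"commands": [{"linear":[0,0,0],"delta_rot":[0,0,0],"fingers":255},{"linear":[0,0,0],"delta_rot":[0,0,0],"fingers":255},{"linear":[0,0,0],"delta_rot":[0,0,0],"fingers":255},{"linear":[0,0,0],"delta_rot":[0,0,0],"fingers":255},{"linear":[0,0,0],"delta_rot":[0,0,0],"fingers":255},{"linear":[0,0,0],"delta_rot":[0,0,0],"fingers":255},{"linear":[0,0,0],"delta_rot":[0,0,0],"fingers":255},{"linear":[0,0,0],"delta_rot":[0,0,0],"fingers":255}]}}

```text
time: 13.5
tool_pos: [0.538, 0.1179, 0.1467]
tool_rot: [-0.0, 0.993, -0.118, 0.0]
contact_force: [0.1, 0.6, 4.2]
gripper_width: 0.177
```

```bash
python3 - <<'E'
from h import *
for i in range(4):
    f=eyes.grab_frame("wrist" if i<3 else "top"); st=state(); print(st['time'],st['tool_pos'],st['contact_force'],st['ft_torque'],st['gripper_width'])
    if i==2:
        g=f.mean(2)
        for r in (200,210,230): print(r,g[r-1:r+2,306:336].mean(0).astype(int))
a=cv2.imread("pics/top0.png").astype(int); cv2.imwrite("pics/t7.png",np.hstack([f[100:400,100:540,::-1][:, :400],np.abs(f[:,:,::-1]-a).astype(np.uint8)[100:400,100:500]]))
E
```

```text
13.55 [0.53797667 0.11793733 0.14660926] [0.6052817  0.13868229 4.56427427] [ 0.13261657 -0.00253809 -0.00524598] 0.17333004109993733
13.6 [0.53800733 0.11790719 0.14665837] [-0.14364057  0.99183094  5.07238353] [ 0.14036432 -0.01390776  0.03069406] 0.17551459008615194
13.65 [0.53800058 0.11792352 0.14662889] [-0.33983787  0.97152481  4.55909554] [0.03037562 0.02331523 0.00413121] 0.17391635017296708
200 [122 120 110 104 102 102 101  97  87  74  69  68  68  69  68  68  68  67
  72  98 134 147 148 148 148 145 140 136 133 132]
210 [139 132 116 107 104 104 102  97  88  73  69  68  68  68  67  68  68  68
  73 100 138 151 151 153 153 152 151 150 150 149]
230 [163 150 122 111 110 110 108 103  91  75  69  69  70  69  70  69  68  69
  74 102 143 163 167 166 166 167 170 175 176 175]
13.7 [0.53800957 0.11791076 0.14664074] [-0.21912171  0.98119499  4.25561175] [0.14351319 0.05554    0.06305231] 0.17747178515921858
```

View pics/t7.png

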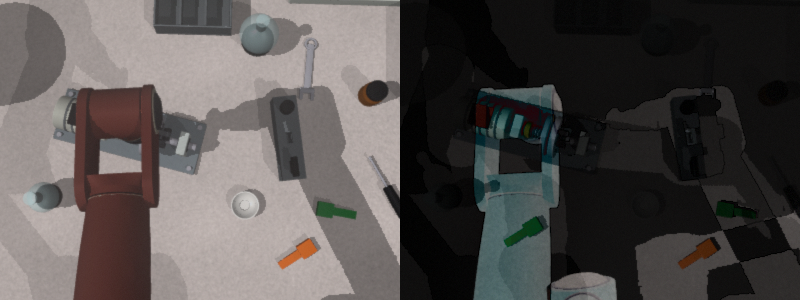

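The downward force is holding at about 5 N and the arm is still. Nothing else has moved, as the differences from the first top view are only the arm and shadows. I'm handing in.

```bash
python3 - <<'E'
from plant import job_done
print(job_done())
E
```

```text
the job is handed in; nothing more can be done
None
```

I took the taper gauge (the middle one, with the rectangular handle) out of the stand. I turned it to match the drive and slid its blade straight down between the clutch plates. I handed the job in at 13.7 s with the gauge still gripped and upright; no verdict was reported.

- **Drag:** the downward force was steady at about 4.3–5.1 N, or about 5 N net of the small sensor offset. That is within the 4–8 N snug range. I could not measure the force on each plate separately.
- **Depth and opening:** the tip is about 27 mm below the rims. It first dragged at about 20–21 mm, so the sprung plate should be open by roughly 1 mm at most; that figure comes from the blade's taper. At the depth just before the last 2 mm, the wrist picture suggested less, about 0.25 mm.
- **Grip and tilt:** the gripper opening is unchanged since the grasp (about 15 mm on the 16 mm handle). The tool points straight down.
- **Other things:** in the last pictures the knob and T-bar gauges are still in the stand. Nothing else had visibly moved; the only differences from the first top view were the arm and its shadows.
- **A reading that dipped:** one step earlier, the force relaxed to about 2–3 N once the arm stopped, which is why I went about 2 mm deeper.

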